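# Release the ratchet clamp on the lab shaker

### The job

Open the quick clamp on the shaker so that the flask is free to be taken off: press the orange release pad down and, keeping it down, push the sliding jaw away from the flask, back along its bar all the way to the end stop; then let the pad spring up and leave the clamp. The flask must stay standing where it is, nothing is to be picked up, and the bottle, beaker and tube rack are left alone.

Things in the scene. Friction and masses are not known exactly. Their poses are not given: they have to be found in the camera images.
- shaker: Orbital shaker, fixed, yaw up to about 0.85: white base, grey platform 220 (its x) x 300 (its y) mm, top 85 mm above the bench. Origin on the bench under its centre, z up. On it a quick clamp: steel bar along its y axis at x = 45 mm (top 36 mm above platform), black fixed jaw at the -y end (face y = -112 mm), black end stop at y = 122 mm, 46 mm high. The sliding jaw opens towards +y.
- jaw (a joint): Travel (m) of the black sliding jaw towards the shaker's +y: 0 = nearest the fixed jaw, 0.10 = fully back; starts at 0 to 0.035. Its head, 50 mm across the bar x 60 along it, top 42 mm above the platform, is centred at shaker x = 45, y = -12 mm + travel; an arm 40 mm high reaches to -x. Slides at 2 to 4 N, stays where left. With the pad up, ratchet teeth 10 mm apart stop it from moving back.
- release (a joint): Travel (m) of the orange release pad on the sliding jaw: 0 = up, 0.009 = fully down (vertical). Spring: about 3 N starts it, 7 N holds it fully down. Beyond about 0.004 the jaw is unlocked; let go, it springs up and locks again. It may jam if the jaw is being pushed back while the pad is not yet down: press first, then push.
- pad_top (a point): Centre of the orange pad's flat top face, moving with pad and jaw; 139 mm above the bench when up, at shaker x = 45 mm, y = -17 mm + jaw travel. The pad is 46 mm across the bar x 38 mm along it and stands 12 mm proud of the head.
- push_face (a point): On the sliding jaw: a black upstand at the +y edge of the head, 50 mm wide, 8 mm thick, its top 24 mm above the raised pad. This point is the centre of its face over the pad (looking to the shaker's -y), 27 mm from the pad's centre along the bar, 12 mm above the raised pad; a fingertip standing on the pad can push against it.
- flask: Loose empty conical flask of clear glass, 105 mm high, base 64 mm, neck 25 mm across, 90 g, upright on the platform between the two jaws. Origin at the centre of its underside, z up its axis.
- bottle: Loose amber reagent bottle, 60 mm across, 130 mm high. Origin under its centre.
- beaker: Loose glass beaker, 68 mm across the rim, 95 mm high. Origin under its centre.
- tube_rack: Loose wooden test-tube rack with glass tubes, 226 (its x) x 70 x 151 mm high. Origin under its centre.
There are look-alikes about, which are no part of the job. What is shaped like the flask but purple or red is not meant.

How it is judged:
By the outcome, as a careful person would: the job done as asked, in the order asked, and still so for the second after the job is handed in, with the robot touching nothing.
It also fails if it takes over 35 s, if anything falls off the work surface, if the arm or the gripper's body presses on something with over 40 N, if the wrist force passes 120 N, or if a joint passes its speed limit or range.

### The arm

A 6-joint arm with a two-finger parallel gripper is mounted at the origin on the work surface. World frame = base frame: x ahead of the robot, y to its left, z up, the work surface at z = 0. Lengths are in m, angles in degrees, forces in N, time in s.
With the tool pointing down it reaches from about 0.4 to 0.825 m from the base axis. Payload 7 kg.
Tool frame: the origin (TCP) lies at the very end of the fingers, on their centre line; the grasp point (between the pads) lies 19 mm behind it; x points along the fingers, y is the direction in which the jaws open and shut, and the axes are right-handed (so a half turn about x gives the same grasp; the last joint's range is limited). The gripper opens to 88 mm and grips with 3 to 60 N. Pads are 19 mm wide; open, the fingers measure 130 mm over their backs; the gripper's body (78 mm by 193 mm) begins 47 mm behind the grasp point.
Start: joints at [79.819, 20.546, 0.682, 0, -70.136, -16.507], TCP at [0.303, 0.603, 0.227] pointing down, gripper open.
Joint ranges: [-176.03, 176.03], [-82.01, 121.73], [-58.28, 71.71], [-173.87, 95.51], [-174.79, -0.11], [-173.66, 173.66]. Speed limits (degrees/s): [136.94, 136.94, 172.46, 180, 180, 180].

### API

Orientations are given as [roll, pitch, yaw] about the fixed x, y, z axes, in that order (R = Rz(yaw) Ry(pitch) Rx(roll)).
In Python, from bench import ctrl, kin, viewer, models gives the robot as it stands. Calls block until the motion is done:
- ctrl.reach(position, orientation): joint-space move of the TCP to a pose.
- ctrl.line_to(position, frame=None, velocity=0.15, max_force=None): straight line of the TCP; frame=None keeps the orientation; velocity is the mean speed in m/s. With max_force (N) it stops when the force on the tool has changed by that much, and returns True; else False.
- ctrl.move_joints(angles): joint-space move.
- ctrl.move_gripper(opening, grip_force=None): finger opening in m; grip_force is the grip in N (None keeps the last); returns when the fingers have stopped.
- ctrl.wait(seconds).
- kin.ik(position, orientation): joint angles nearest the present ones, or None.
- ctrl.get_state(): the state.
- viewer.snapshot(name): name is "side" or "top"; returns a dict with "color" (480x640x3 uint8, blue, green, red), "fx", "fy", "cx", "cy" (pixels), "dist" ([k1, k2, p1, p2, k3] as OpenCV has them; the pictures are not rectified), "rvec" (rotation vector, rad) and "tvec" (3), from world to camera coordinates, as OpenCV has them. Camera axes: x right, y down, z forward; pixel columns grow to the right and rows downward; lengths in m; the calibration is good to about 2 mm. A picture is of the moment at which its call begins. There is no depth.
A pose or a line that the arm cannot do raises ctrl.Unreachable and nothing moves.
- ctrl.sign_off(): hands the job in, once; it reports no verdict.
Trained networks look in the newest picture that a camera, given by its name, has taken for a name from the list of things; names that differ only in an ending like _2 or _b are one class to them, and where a whole thing is asked for, a point or a joint stands for the part that bears it (a point fixed in the world has none). Each returns a list of dicts, best first, with "conf" (0 to 1); they miss things now and then, are a little off and sometimes report something else, mostly with a low value. They report only what shows in the picture. A call takes as long as a camera call. They do not tell look-alikes from the thing itself.
- models.look_for(thing, camera): "position" ([x, y, z] in m, in the coordinates of the camera as it stood for that picture, good to about 4 mm: the middle of the surface that is visible of it).
- models.regions_of(thing, camera): "region" (480x640 bool, what is visible of it).
The state is a dict: "time": time; "qpos": joint angles; "qd": joint speeds; "effort": joint torques, N m; "tcp_pos": TCP position; "ee_rot": TCP orientation; "contact_force": force on the tool from outside, world axes, zero at the start; "ft_torque": the same for the moment, N m; "width": finger opening in m.
Only numpy, scipy, OpenCV 4.12 (cv2) and the standard library are available. Lean on these libraries where they do the work, as an engineer would, in place of code of your own. Each camera call takes 0.05 s, during which the arm holds its last target.

## Working session

There is one attempt and no reset: what is moved stays moved. The work goes in short steps, each a Python script; the robot and the scene stay as the last script left them, time stands still between calls to the robot, and variables do not carry over. Pictures are saved under pics/ and viewed, and the job is handed in when it is done.

```bash
mkdir -p pics; ls; python3 - <<'E'
from bench import ctrl, kin, viewer, models
import cv2
for n in ("side","top"):
    s=viewer.snapshot(n); cv2.imwrite(f"pics/{n}0.png",s["color"]); print(n,s["fx"],s["dist"],s["rvec"],s["tvec"])
    for t in ("shaker","jaw","release","pad_top","push_face","flask"):
        print(t,[(round(d["conf"],2),[round(float(v),3) for v in d["position"]]) for d in models.look_for(t,n)][:3])
print(ctrl.get_state())
E
```

```text
pics
side 528.0833061525169 [-0.14334309  0.          0.          0.          0.        ] [ 2.12855015 -0.48634447  0.28900052] [-0.51968704  0.22987874  1.09204187]
shaker [(0.89, [-0.003, 0.038, 1.249])]
jaw [(0.79, [0.021, -0.031, 1.267])]
release [(0.6, [0.019, -0.028, 1.264]), (0.44, [0.045, -0.058, 1.287]), (0.33, [0.019, 0.018, 1.187])]
pad_top [(0.49, [0.041, -0.054, 1.281])]
push_face [(0.91, [0.019, -0.03, 1.268])]
flask [(0.95, [0.019, 0.015, 1.189]), (0.89, [0.193, 0.02, 1.344]), (0.86, [0.12, 0.177, 1.115])]
top 477.6462860448616 [0.01192441 0.         0.         0.         0.        ] [ 2.1695062  -2.13276593  0.17094882] [-0.02729623  0.59151981  1.01654989]
shaker [(0.86, [-0.059, -0.005, 1.018])]
jaw []
release [(0.74, [-0.058, -0.061, 0.971])]
pad_top [(0.87, [-0.058, -0.062, 0.974])]
push_face [(0.76, [-0.051, -0.04, 0.981])]
flask [(0.93, [0.201, -0.003, 1.065]), (0.77, [-0.005, -0.184, 1.087]), (0.73, [0.023, 0.009, 0.972])]
{'time': 0.7, 'qpos': array([ 7.98196133e+01,  2.05442502e+01,  6.82436116e-01, -9.64006538e-04,
       -7.01364100e+01, -1.65078548e+01]), 'qd': array([ 0.01619744, -0.03281311, -0.01816178, -0.08533956, -0.00181895,
        0.07026874]), 'effort': array([-3.31084493e-04, -5.82163882e+01,  2.93262666e+01,  7.00100049e+00,
        1.26649614e-02, -7.68456744e-06]), 'tcp_pos': array([0.30315736, 0.60306532, 0.22658567]), 'ee_rot': array([-46.44639078,  89.99800603, 106.86504013]), 'contact_force': array([-0.31711373,  0.23473832, -0.50274217]), 'ft_torque': array([0.05346994, 0.00861988, 0.03039615]), 'width': 0.08784905682724059}
```

View pics/side0.png

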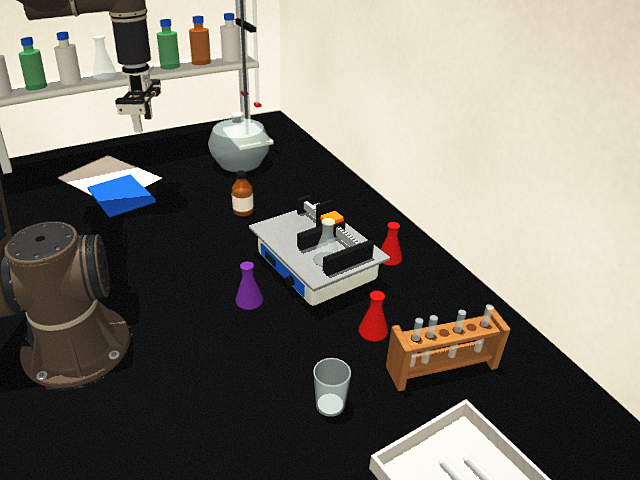

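View pics/top0.png

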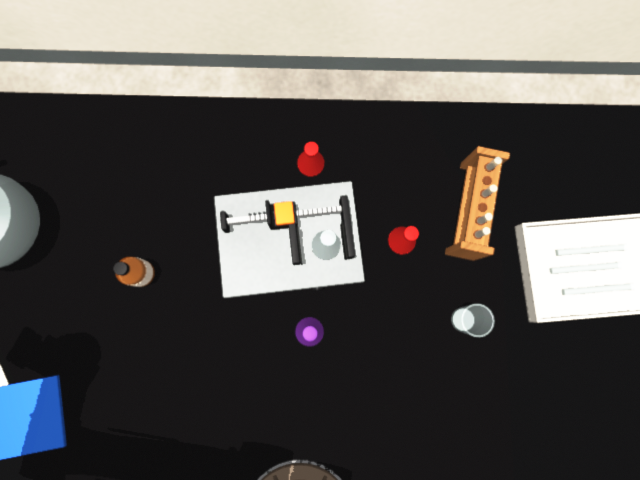

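The top view shows the shaker platform with corners near (215,195), (353,182), (364,282) and (223,297). The orange pad is at (284,213), the upstand at about x=270, the end stop at (224,221) and the flask at (327,243). Next I'll fit the shaker pose.

```bash
cat > h.py <<'E'
import numpy as np, cv2
from bench import ctrl, kin, viewer, models
def unproj(s,px,z):
    K=np.array([[s["fx"],0,s["cx"]],[0,s["fy"],s["cy"]],[0,0,1]])
    R=cv2.Rodrigues(np.array(s["rvec"],float))[0]; t=np.array(s["tvec"],float)
    u=cv2.undistortPoints(np.array(px,float).reshape(-1,1,2),K,np.array(s["dist"],float)).reshape(-1,2)
    d=np.c_[u,np.ones(len(u))]@R; c=-R.T@t
    return c+d*((z-c[2])/d[:,2])[:,None]
def proj(s,P):
    K=np.array([[s["fx"],0,s["cx"]],[0,s["fy"],s["cy"]],[0,0,1]])
    return cv2.projectPoints(np.array(P,float).reshape(-1,1,3),np.array(s["rvec"],float),np.array(s["tvec"],float),K,np.array(s["dist"],float))[0].reshape(-1,2)
def orange(s,z,lo=(8,180,200),hi=(25,255,255),roi=None):
    h=cv2.cvtColor(s["color"],cv2.COLOR_BGR2HSV); m=cv2.inRange(h,lo,hi)
    if roi: k=np.zeros_like(m); k[roi[1]:roi[3],roi[0]:roi[2]]=1; m=m*k
    n,l,st,c=cv2.connectedComponentsWithStats(m); i=1+np.argmax(st[1:,4])
    ys,xs=np.where(l==i); return st[i],c[i],unproj(s,np.c_[xs,ys],z)
E
python3 - <<'E'
from h import *
s=viewer.snapshot("top"); 
h=cv2.cvtColor(s["color"],cv2.COLOR_BGR2HSV)
m=((h[...,1]<40)&(h[...,2]>110)).astype(np.uint8); k=np.zeros_like(m);k[175:305,205:375]=1;m*=k
n,l,st,c=cv2.connectedComponentsWithStats(m);i=1+np.argmax(st[1:,4]);print(st[i])
ys,xs=np.where(l==i)
P=unproj(s,np.c_[xs,ys],.085)
(cx,cy),(w,hh),a=cv2.minAreaRect((P[:,:2]*1000).astype(np.float32)); print("rect",cx,cy,w,hh,a)
st,c,Q=orange(s,.139,roi=(255,190,310,240)); print(st,c,Q.mean(0), cv2.minAreaRect((Q[:,:2]*1000).astype(np.float32)))
s2=viewer.snapshot("side")
st,c,Q2=orange(s2,.139,roi=(310,200,350,235)); print(st,c,Q2.mean(0))
cv2.imwrite("pics/crop_t.png",cv2.resize(s["color"][170:310,200:380],None,fx=4,fy=4,interpolation=cv2.INTER_CUBIC))
cv2.imwrite("pics/crop_s.png",cv2.resize(s2["color"][180:310,230:400],None,fx=4,fy=4,interpolation=cv2.INTER_CUBIC))
E
```

```text
[  214   181   151   117 12418]
rect 592.8433227539062 33.18339538574219 220.4867401123047 299.87677001953125 7.508199214935303
[276 203  18  22  51] [287.47058824 217.88235294] [0.62607928 0.03327533 0.139     ] ((635.06591796875, 39.49470901489258), (43.48495101928711, 34.4560432434082), 1.2400153875350952)
[321 211  22  13 150] [332.84       216.11333333] [0.63896906 0.03536716 0.139     ]
```

View pics/crop_t.png

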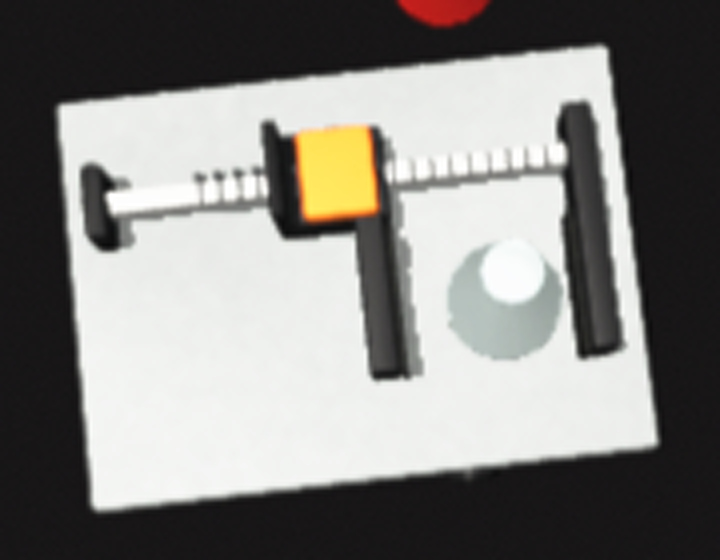

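View pics/crop_s.png

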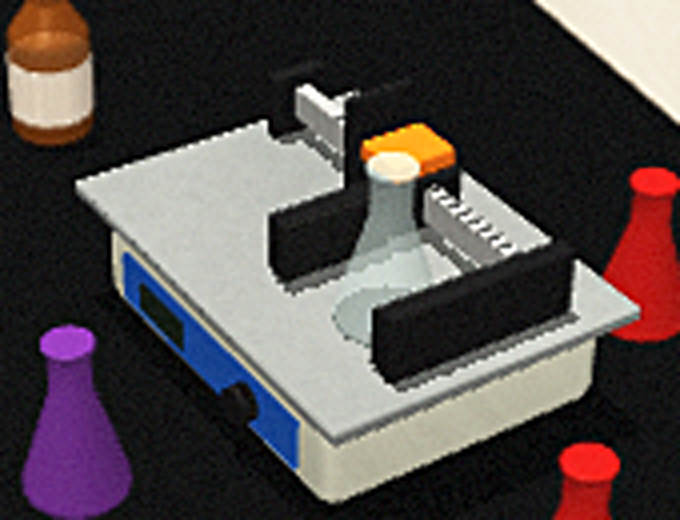

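The rectangle fit gives 220×300 mm, which matches the given size, at yaw 7.5° and origin (0.593, 0.033). Now I'll refine the pad position and jaw travel in both views.

```bash
cat >> h.py <<'E'
YAW=np.deg2rad(7.51); O=np.array([.5928,.0332])
def W(x,y,z): c,s=np.cos(YAW),np.sin(YAW); return np.array([O[0]+c*x-s*y,O[1]+s*x+c*y,z])
def S(p): c,s=np.cos(YAW),np.sin(YAW); d=np.array(p)[:2]-O; return np.array([c*d[0]+s*d[1],-s*d[0]+c*d[1]])
E
python3 - <<'E'
from h import *
from scipy.spatial.transform import Rotation as Ro
s=viewer.snapshot("top");s2=viewer.snapshot("side")
for q,roi in((s,(255,190,310,240)),(s2,(310,200,350,235))):
    st,c,Q=orange(q,.139,(8,120,120),(30,255,255),roi); r=cv2.minAreaRect((Q[:,:2]*1000).astype(np.float32))
    print(st,c,Q.mean(0),r,"shaker",S(Q.mean(0)),S(np.array(r[0])/1000))
    n="top" if q is s else "side"
    R=cv2.Rodrigues(np.array(q["rvec"],float))[0]
    for t in("flask","pad_top","push_face"):
        for d in models.look_for(t,n)[:3]:
            p=R.T@(np.array(d["position"])-q["tvec"]); print(n,t,round(d["conf"],2),p.round(3),S(p).round(3))
for P in (W(.11,.15,.085),W(-.11,.15,.085),W(.11,-.15,.085),W(-.11,-.15,.085)): print(proj(s,P),proj(s2,P))
for sg in(1,-1):
    y=sg*np.array([np.cos(YAW),np.sin(YAW),0]);x=np.array([0,0,-1.]);M=np.c_[x,y,np.cross(x,y)]
    e=Ro.from_matrix(M).as_euler('xyz',degrees=True);print(sg,e,kin.ik(list(W(.045,0,.3)),list(e)))
E
```

```text
[273 202  22  24 445] [283.71685393 213.17078652] [0.63568128 0.04114436 0.139     ] ((635.7902221679688, 41.095489501953125), (47.1860466003418, 40.13611602783203), 7.441991329193115) shaker [0.04355177 0.00227166] [0.04365339 0.00220897]
top flask 0.79 [ 0.398 -0.017  0.038] [-0.2   -0.024]
top flask 0.68 [ 0.572 -0.04   0.13 ] [-0.03 -0.07]
top flask 0.59 [ 0.778 -0.012  0.041] [ 0.177 -0.069]
top push_face 0.93 [0.621 0.033 0.124] [ 0.028 -0.004]
[320 211  24  13 169] [332.78698225 216.43195266] [0.63817271 0.03413656 0.139     ] ((632.3081665039062, 30.17691421508789), (54.57798385620117, 50.29647445678711), 6.219376564025879) shaker [ 0.04510591 -0.00500166] [ 0.03877415 -0.00816084]
side flask 0.89 [ 0.385 -0.03   0.042] [-0.214 -0.036]
side flask 0.87 [ 0.57  -0.059  0.136] [-0.035 -0.088]
side flask 0.85 [ 0.783 -0.025  0.047] [ 0.181 -0.083]
side pad_top 0.6 [0.64  0.036 0.139] [ 0.047 -0.003]
side push_face 0.71 [0.609 0.016 0.127] [ 0.014 -0.019]
[[213.28797069 195.74880983]] [[318.49690163 201.03616806]]
[[222.28199583 297.83941912]] [[247.12968134 224.03160758]]
[[351.235619   180.77335323]] [[389.7345918  255.84407554]]
[[364.44952014 281.44572442]] [[312.16107001 287.92304408]]
1 [82.49 90.    0.  ] [ 20.9865435   15.10702314   2.45168701   0.         -77.34466387
 166.5234565 ]
-1 [-97.51  90.     0.  ] [ 20.9865435   15.10702314   2.45168701   0.         -77.34466387
 -13.4765435 ]<sys>:0: UserWarning: Gimbal lock detected. Setting third angle to zero since it is not possible to uniquely determine all angles.
```

Pad centre is at shaker (44, +2) mm, which matches the expected x=45 and gives a jaw travel of about 19 mm. I'll close the gripper, go above the pad and press, with the tip 7 mm clear of the upstand.

```bash
cat > a.py <<'E'
from h import *
E_=[-97.51,90,0]
st=lambda:(lambda a:print(round(a["time"],2),a["tcp_pos"].round(4),S(a["tcp_pos"]).round(4),a["contact_force"].round(1),a["width"]))(ctrl.get_state())
E
python3 - <<'E'
from a import *
ctrl.move_gripper(0.0,20)
ctrl.line_to([.303,.603,.29]); 
ctrl.reach(list(W(.045,.0115,.27)),E_); st()
ctrl.line_to(list(W(.045,.0115,.170)),velocity=.1); st()
for n in("top","side"):
    s=viewer.snapshot(n); c=s["color"][170:310,200:380] if n=="top" else s["color"][170:310,230:400]
    cv2.imwrite(f"pics/b_{n}.png",cv2.resize(c,None,fx=4,fy=4))
E
```

```text
5.5 [0.6359 0.0514 0.27  ] [0.0451 0.0124] [ 0.2 -0.2 -0.3] 0.0005515375811520452
6.65 [0.6364 0.0506 0.1708] [0.0455 0.0115] [-0.4 -0.6 -0.2] 0.0007345190205575469
```

View pics/b_top.png

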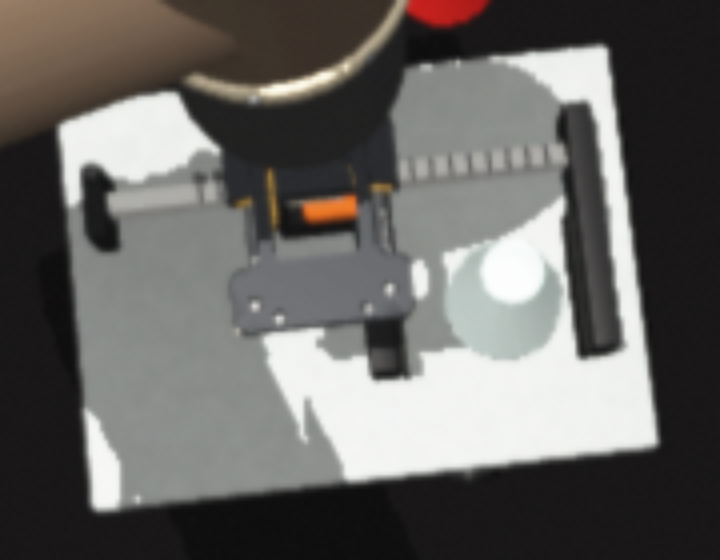

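View pics/b_side.png

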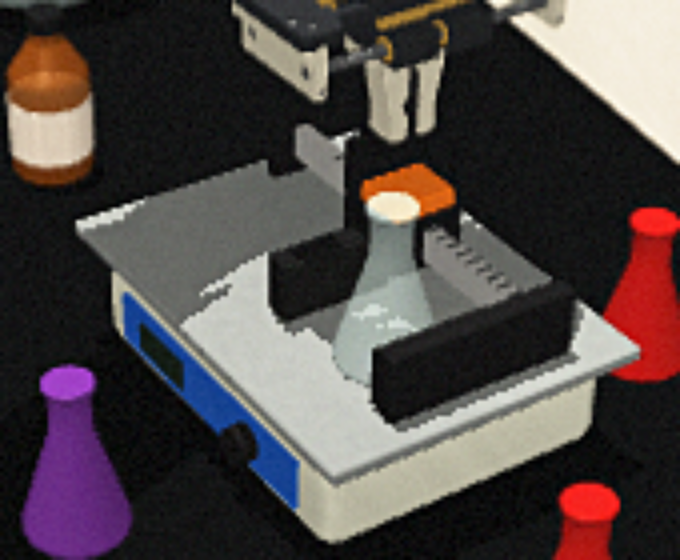

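The fingertips, at (400,130) in the side crop, are above the pad in front of the upstand. The gripper body is clear of the flask, so I'll press.

```bash
python3 - <<'E'
from a import *
print(ctrl.line_to(list(W(.045,.0115,.145)),velocity=.06,max_force=8)); st()
print(ctrl.line_to(list(W(.045,.0115,.126)),velocity=.02,max_force=12)); st()
E
```

```text
False
7.32 [0.6359 0.0504 0.1447] [0.045  0.0114] [-0.6  0.   0.3] 0.0006969967062295714
True
8.07 [0.6362 0.0504 0.1305] [0.0453 0.0114] [-2.8 -0.2  7.2] 0.00047485431297406944
```

```bash
python3 - <<'E'
from a import *
print(ctrl.line_to(list(W(.045,.0115,.1285)),velocity=.01,max_force=15)); st()
ctrl.wait(.2); st()
E
```

```text
False
8.34 [0.6362 0.0504 0.1302] [0.0453 0.0113] [-4.9  0.2 12.3] 0.0004967112620350866
8.54 [0.6362 0.0504 0.1302] [0.0453 0.0114] [-4.8 -0.4 12.4] 0.0003280950170312302
```

The pad is fully down (z=0.1302, 12 N). I'll keep it pressed and push.

```bash
python3 - <<'E'
from a import *
for y in (.03,.06,.085,.104):
    r=ctrl.line_to(list(W(.045,y,.1285)),velocity=.03,max_force=20); print(y,r); st()
    if r: break
E
```

```text
0.03 False
9.31 [0.6338 0.0685 0.1302] [0.0453 0.0297] [-5.4 -0.1 13.1] 0.0007633134241832835
0.06 False
10.46 [0.63   0.0982 0.1302] [0.0453 0.0595] [-4.4 -1.7 12.5] 0.0008153326209125156
0.085 False
11.44 [0.6267 0.123  0.1302] [0.0454 0.0846] [-4.8 -1.1 12.9] 0.00028261029744761074
0.104 True
12.0 [0.6254 0.137  0.1304] [0.0459 0.0986] [ 0.7 -2.4  5.2] 0.00044971973582911477
```

```bash
python3 - <<'E'
from a import *
for y in (.1005,.102,.103):
    r=ctrl.line_to(list(W(.045,y,.1285)),velocity=.01,max_force=25); print(y,r); st()
for n in("top","side"):
    s=viewer.snapshot(n); c=s["color"][170:310,200:380] if n=="top" else s["color"][170:310,230:400]
    cv2.imwrite(f"pics/c_{n}.png",cv2.resize(c,None,fx=4,fy=4))
E
```

```text
0.1005 False
12.37 [0.6254 0.1371 0.1303] [0.0459 0.0987] [ 0.8 -7.8 10.3] 0.0003968978334623343
0.102 False
12.67 [0.6254 0.1371 0.1302] [0.0459 0.0988] [  2.3 -13.5  10.8] 0.0005172807355085762
0.103 False
12.92 [0.6254 0.1372 0.1303] [0.0459 0.0988] [  4.4 -17.1  10. ] 0.0004426637876919144
```

View pics/c_side.png

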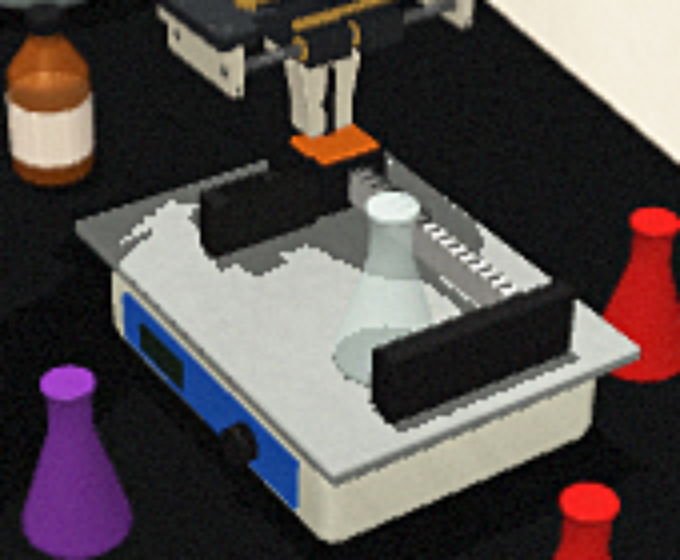

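View pics/c_top.png

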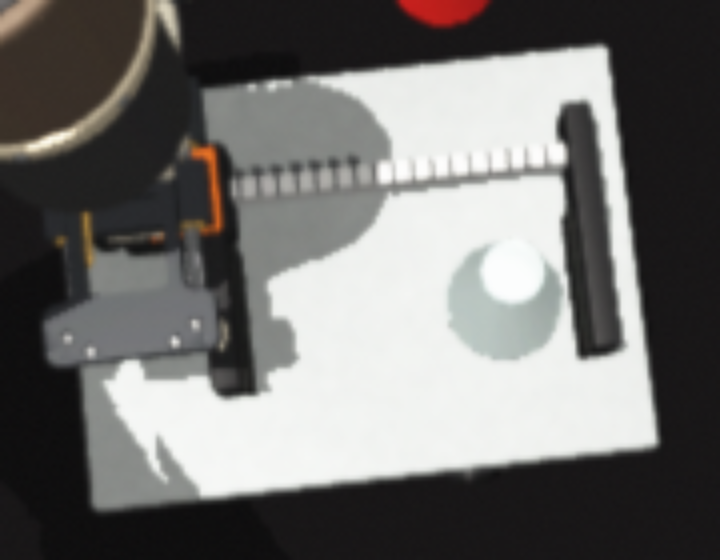

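The jaw is stalled against the stop: the tip holds at y=98.8 mm while the force rises to 17 N. The flask is unmoved. I'll lift straight up and retreat.

```bash
python3 - <<'E'
from a import *
ctrl.line_to(list(W(.045,.1015,.1285)),velocity=.02); st()
ctrl.line_to(list(W(.045,.1005,.145)),velocity=.04); st()
ctrl.line_to(list(W(.045,.0975,.18)),velocity=.08); st()
ctrl.line_to(list(W(.045,.0975,.28)),velocity=.15); st()
ctrl.reach([.303,.603,.29],E_); st()
for n in("top","side"):
    s=viewer.snapshot(n); c=s["color"][170:310,200:380] if n=="top" else s["color"][170:310,230:400]
    cv2.imwrite(f"pics/d_{n}.png",cv2.resize(c,None,fx=4,fy=4))
    if n=="top":
        _,c,Q=orange(s,.139,(8,120,120),(30,255,255),(225,190,310,240)); r=cv2.minAreaRect((Q[:,:2]*1000).astype(np.float32)); print(c,r,S(np.array(r[0])/1000))
E
```

```text
13.27 [0.6254 0.1371 0.1302] [0.0459 0.0988] [  1.2 -11.7  10.7] 0.0004545785694934194
13.83 [0.6239 0.1369 0.1447] [0.0444 0.0988] [-0.2 -5.6  1.6] 0.000475578465679569
14.43 [0.6246 0.136  0.1801] [0.0449 0.0977] [-0.6  0.2 -0.4] 0.000148257697001459
15.24 [0.6241 0.1357 0.2787] [0.0444 0.0975] [ 0.1 -0.2 -1.1] 0.0005652109611837541
17.28 [0.3039 0.6024 0.2901] [-0.212   0.6021] [-0.4  0.5 -0.5] 0.0006142927808088468
[244.34945055 217.48131868] ((625.240234375, 120.62506103515625), (47.0638313293457, 40.518611907958984), 7.49520206451416) [0.04358835 0.08243522]
```

View pics/d_side.png

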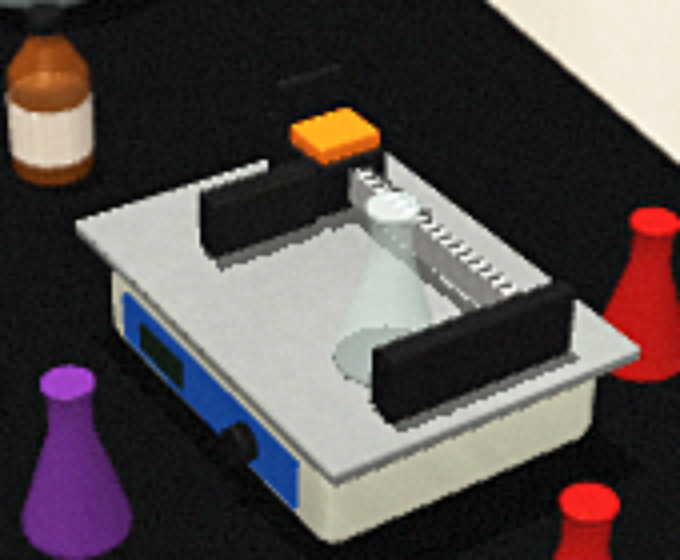

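View pics/d_top.png

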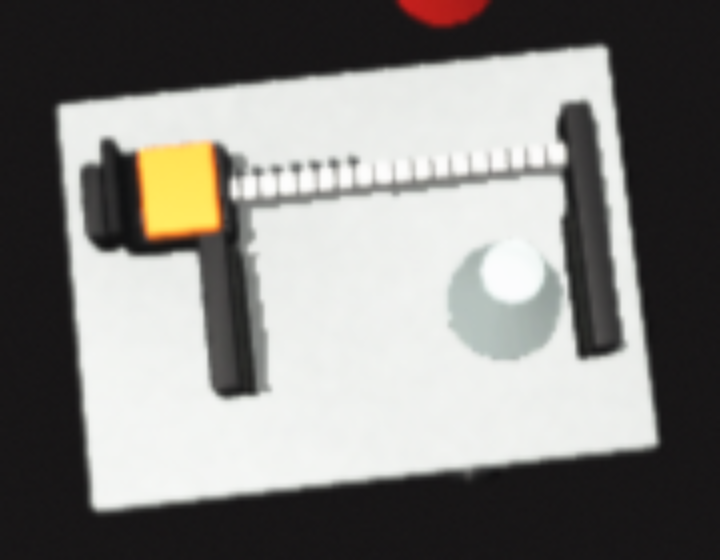

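Both views show the pad up again, at (335,135) in the side crop. Its centre is at shaker y=82.4 mm (83 expected), the jaw is at the end stop, and the flask stands where it was.

```bash
python3 -c "
from bench import ctrl
ctrl.sign_off()"
```

```text
the job is handed in; nothing more can be done
```

The clamp is open and the job is handed in. With the gripper closed, I pressed the orange pad fully down (about 12 N). Keeping it down, I pushed the sliding jaw back to the end stop, then lifted off and moved the arm away. The last motion ended at 17.3 s of the 35 s allowed.

- **Jaw:** the tip stopped moving while the push rose to 17 N. In the last pictures the pad centre is at shaker y = 82.4 mm, against 83 mm expected for fully back, which is within camera error.
- **Pad:** it has sprung up again.
- **Flask:** it stands in the same place in the pictures before and after.
- **Bottle, beaker and rack:** the arm was never sent near them. The bottle looks unmoved in the side view; I did not check the beaker and tube rack in the last pictures.
- **Disagreements:** the first side-view estimate of the pad was 7 mm off the top view because the flask hid part of the pad; I used the top view. The tip stopped about 2 mm short of where I had worked out (98.8 instead of 100.5 mm), but the jaw was at the stop by both the force and the picture.

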